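# Run the brush hanger round the bent drying rail until its catch snaps

### The job

Take the red brush hanger from the table, thread its brass bushing onto the free end of the bent steel drying rail, and slide it along the rail, turning it to follow the bend, past the yellow spring catch until it stands against the brass stop collar with the catch sprung up behind it. Feel your way gently: do not force the hanger against the rail, leave it hanging there upright, and leave the other things on the table where they are.

Things in the scene. Friction and masses are not known exactly. Their poses are not given: they have to be found in the camera images.
- hanger: loose brush hanger, about 140 g, upright on the table. Origin: centre of its underside; z up; x along the bore (either way alike). Steel foot 26 (x) x 36 x 16 mm, a peg out of each y side (71 mm over pegs). Above it a brass bushing 16 mm long (x), 22 mm across. On top the red fin to grip: 26 mm (x) x 14 mm thick (y), 54 to 92 mm above the underside. The foot's weight keeps it upright.
- hanger_bore (a point): middle of the hanger's through bore (eight-sided, 14 mm across flats), on its axis, halfway along it, 34 mm above the underside
- rail: fixed drying rail: level round steel rod, 10 mm diameter, axis 130 mm above the table, rigid. Origin: on the table below the rod's free tip; z up; x along the rod from the tip inwards. It runs straight along x for 50 mm, bends left (to this frame's +y) on a radius of 90 mm, then runs straight on, tangent, to a post on a blue plate. More than 20 N in all between hanger and rail damages it.
- rail_tip (a point): the rod's free, round-ended tip, on its axis, 130 mm above the table. Only the catch and the stop collar stand out from the rod between here and the post
- bend_centre (a point): centre of the bend's circle, at the rod's height (rail frame x 50, y 90 mm). The rod was bent by hand by anything from 0.85 to 1.45 rad (49 to 83 degrees), not measured: find by feel or by eye where the bend ends and which way the far leg points. Along the far leg from the bend's end: catch 48 to 70 mm, stop collar's face 90 mm, post 115 mm. Home, the bore's middle is 120 mm from here.
- catch (a joint): yellow spring catch on top of the far leg: a ramp rising 7 mm above the rod over 22 mm, then an upright back. Value: how far it is pressed down (m); 0 = up, 0.003 to 0.007 while the bushing passes. Spring 2.8 N at 0, 4.8 N fully down; passing takes a push of under 10 N. It springs up behind the hanger, which then has about 4 mm of play before the brass collar (17 mm diameter).
- cup_clear: clear plastic cup, 56 mm across, 80 mm high, inside the bend; origin at the centre of its underside; a bystander, to be left alone
- cup_red: red cup, 84 mm across, 130 mm high; origin at the centre of its underside; a bystander, to be left alone
- chalk_box: blue chalk box 90 x 60 x 22 mm, outside the bend; origin at the centre of its underside; a bystander, to be left alone
- paintbrush: paintbrush lying, 200 mm; origin at the centre of its underside; a bystander, to be left alone
- paint_tube: white paint tube lying, about 105 mm; origin at the centre of its underside; a bystander, to be left alone
- tape_roll: yellow tape roll lying flat, 90 mm across, 24 mm high; origin at the centre of its underside; a bystander, to be left alone
- pigment_jar: pigment jar, 60 mm across, 75 mm high; origin at the centre of its underside; a bystander, to be left alone
Things that resemble listed ones, but are neither listed nor needed, are in the scene too. What is meant by the hanger is not green, and is the smaller of those in its own colour.

How it is judged (in metres and radians):
On the way, in this order (a step that is already met when the one before it is completed fails the run):
1. the hanger's bushing is threaded on the rail's straight free leg (x of hanger_bore in the frame of rail between 0.01 and 0.07 m and y of hanger_bore in the frame of rail between -0.008 and 0.008 m and z of hanger_bore in the frame of rail between 0.122 and 0.138 m), for 0.1 s.
2. the hanger, round the bend, presses the catch down (value of joint catch above 0.002 m and y of hanger_bore in the frame of rail above 0.05 m and z of hanger_bore in the frame of rail between 0.115 and 0.145 m), for 0.1 s.
At the end, for the whole second after the job is handed in: the hanger hangs at rest on the far leg, upright within 0.25 rad, between the sprung-up catch (under 1.5 mm down) and the stop collar: its bore's middle is 116.5 to 125.2 mm from the bend centre and at the rod's height (122 to 136 mm) (horizontal distance between hanger_bore and bend_centre between 0.1165 and 0.1252 m and y of hanger_bore in the frame of rail above 0.05 m and z of hanger_bore in the frame of rail between 0.122 and 0.136 m and value of joint catch below 0.0015 m and angle between hanger's own z axis and vertical below 0.25 rad and linear speed of hanger below 0.02 m/s); the robot touches nothing.
It fails at once if the hanger is pressed on the rail with more than 20 N (contact force between hanger and rail above 20 N).
It fails at once if a bystander on the table is moved more than 30 mm (distance of any of cup_clear, cup_red, chalk_box, paintbrush, paint_tube, tape_roll, pigment_jar from where it was at the start of the episode above 0.03 m).
It also fails if it takes over 72 s, if anything falls off the work surface, if the arm or the gripper's body presses on something with over 40 N, if the wrist force passes 120 N, or if a joint passes its speed limit or range.

### The arm

A 7-joint arm with a two-finger parallel gripper is mounted at the origin on the work surface. World frame = base frame: x ahead of the robot, y to its left, z up, the work surface at z = 0. Lengths are in mm, angles in rad, forces in N, time in s.
With the tool pointing down it reaches from about 400 to 875 mm from the base axis. Payload 4.4 kg.
Tool frame: the origin (TCP) lies midway between the tips of the shut fingers; the grasp point (between the pads) lies 19 mm behind it (ctrl.pinch_z is the distance from the TCP to the grasp point, in mm); z points along the fingers, y is the line along which they close (so a half turn about z gives the same grasp; the last joint's range is limited). The gripper opens to 85 mm and grips with 20 to 120 N. Pads are 22 mm wide; open, the fingers measure 114 mm over their backs; the gripper's body (76 mm by 85 mm) begins 54 mm behind the grasp point. The pads swing forward as they close: fully open they stand 13 mm farther back than shut.
Start: joints at [1.181, 0.628, 0.038, 1.517, -0.027, 0.996, -0.02], TCP at [206.839, -616.227, 231.313] pointing down, gripper open.
Joint ranges: [-3.06, 3.06], [-0.37, 2.12], [-1.25, 1.32], [0.18, 2.47], [-1.1, 4.24], [0.23, 1.98], [-2.94, 2.94]. Speed limits (rad/s): [2.57, 2.57, 3.14, 3.14, 3.14, 3.14, 3.14].

### API

Orientations are given as [roll, pitch, yaw] about the fixed x, y, z axes, in that order (R = Rz(yaw) Ry(pitch) Rx(roll)).
In Python, from cell import read_state, cams, order, ctrl gives the robot as it stands.
- The arm moves only by the tool move_arm, never from a script. Its argument "targets" is text: rows parted by semicolons, each of 7 numbers parted by spaces: the gripper's target within -1 to 1 (fully open at 1, half-way at 0, shut at -1), then the shift along the tool's x, y, z in cm, then the turn, a rotation vector about the tool's x, y, z in degrees. A call has 1 to 5 rows; each row shifts and turns the commanded pose from where the row before left it, along the tool's axes as they then stand; what a row does not reach is not made up. A row lasts 1/12 s, in which the tool goes at most 41.7 mm and 7.16 degrees, less where a joint would pass 70% of its speed; a pose out of reach is approached as far as the arm can. A call with a gripper value outside its range is refused whole. The fingers move at their own pace and stop on an object; the grip force is fixed at half the most. Time passes only in rows, so rows that do not move let the fingers close. It gives the time, the measured TCP pose, the force, the opening and the grip force at its end, in the units of the state.
- read_state(): the state, without advancing time (a new reading comes with each control period).
- cams.get_image(name): name is "scene" or "top" or "wrist"; returns a dict with "color" (400x640x3 uint8, red, green, blue), "fovy" (degrees; the focal length in pixels is half the picture's height over the tangent of half this angle, whatever the lens; pixels are square), "cx", "cy" (the principal point, pixels), "rvec" (rotation vector, rad) and "tvec" (3), from world to camera coordinates, as OpenCV has them. Camera axes: x right, y down, z forward; pixel columns grow to the right and rows downward; lengths in mm; the calibration is good to about 2 mm. A picture is of the moment at which its call begins. There is no depth.
- order.finish_job(): hands the job in; it is judged then, once.
The state is a dict: "clock": time; "qpos": joint angles; "qd": joint speeds; "tau": joint torques, N m; "eef_pos": TCP position; "tool_rot": TCP orientation; "force": force on the tool from outside, world axes, zero at the start; "torque": the same for the moment, N m; "width": finger opening in mm; "gripper_force": force on a finger pad.
Only numpy, scipy, OpenCV 4.12 (cv2) and the standard library are available. Lean on these libraries where they do the work, as an engineer would, in place of code of your own. Each camera call takes 0.05 s, during which the arm holds its last target. There are 200 camera calls.

## Working session

There is one attempt and no reset: what is moved stays moved. The work goes in short steps, Python scripts to look and compute and a tool call to move; the robot and the scene stay as the last step left them, time stands still between calls to the robot, and variables do not carry over. Pictures are saved under pics/ and viewed, at most 10 in all, crops included, and the job is handed in when it is done.

Besides the shell and the picture viewer there is one more tool, called after ">>>" in YAML: its name, and indented under it one key for each argument. move_arm: Moves the arm, as the interface text tells. Its arguments: {"type":"object","properties":{"targets":{"type":"string"}},"required":["targets"]}

```bash
mkdir -p pics; ls
cat > h.py <<'E'
import numpy as np, cv2, json
from cell import read_state, cams, order, ctrl
def snap(n,f):
    d=cams.get_image(n); cv2.imwrite(f'pics/{f}.png',d['color'][:,:,::-1])
    np.savez(f'pics/{f}.npz',**{k:np.array(v) for k,v in d.items()}); return d
def cal(f):
    d=np.load(f'pics/{f}.npz'); F=200/np.tan(np.radians(float(d['fovy']))/2)
    return F,float(d['cx']),float(d['cy']),cv2.Rodrigues(d['rvec'].reshape(3))[0],d['tvec'].reshape(3)
def ray(f,u,v):
    F,cx,cy,R,t=cal(f); return -R.T@t, R.T@np.array([(u-cx)/F,(v-cy)/F,1])
def atz(f,u,v,z):
    o,d=ray(f,u,v); return o+d*(z-o[2])/d[2]
def proj(f,P):
    F,cx,cy,R,t=cal(f); p=np.atleast_2d(P)@R.T+t; return np.c_[F*p[:,0]/p[:,2]+cx,F*p[:,1]/p[:,2]+cy]
def tri(*obs):
    A=0;b=0
    for o in obs:
        c,d=ray(*o); d=d/np.linalg.norm(d); M=np.eye(3)-np.outer(d,d); A=A+M;b=b+M@c
    return np.linalg.solve(A,b)
def crop(f,x,y,w,h,s,g):
    im=cv2.imread(f'pics/{f}.png')[y:y+h,x:x+w]; cv2.imwrite(f'pics/{g}.png',cv2.resize(im,None,fx=s,fy=s,interpolation=cv2.INTER_CUBIC))
E
python3 - <<'E'
from h import *
for n in ['scene','top','wrist']:
    snap(n,n); F,cx,cy,R,t=cal(n); print(n,F,cx,cy,-R.T@t)
s=read_state(); print(s); print(ctrl.pinch_z)
a=cv2.imread('pics/top.png'); b=cv2.imread('pics/scene.png')
E
```

```text
pics
scene 420.52242933813807 327.244917571293 198.44807550853855 [1456.86412222  122.4152571   863.60770659]
top 457.21618713251075 321.465688689478 192.4965456524608 [ 471.13066512   22.57709811 1509.15583607]
wrist 287.8087634857922 321.5857003864688 199.1938266529217 [ 273.45936537 -595.01663068  373.07988999]
{'clock': 0.15, 'qpos': array([ 1.1811907 ,  0.62913968,  0.03848022,  1.51813342, -0.0270199 ,
        0.99629878, -0.01999412]), 'qd': array([-0.00026392, -0.00439001,  0.00040715, -0.00348026,  0.00200206,
       -0.00131571,  0.00055753]), 'tau': array([ 1.64744975e-03, -5.63797510e+01,  1.22776497e+00, -1.93649769e+01,
        1.11490444e-02,  7.38000992e-03,  2.99222961e-05]), 'eef_pos': array([ 206.68343433, -615.76603064,  230.59857862]), 'tool_rot': array([-3.14013209e+00,  9.22612309e-06,  3.23775045e-01]), 'force': array([-0.49956106,  0.14122451,  1.24473209]), 'torque': array([0.03724568, 0.02594981, 0.00148484]), 'gripper_force': 0.0, 'width': 85.31696029545213}
18.700000000000003
```

View pics/scene.png

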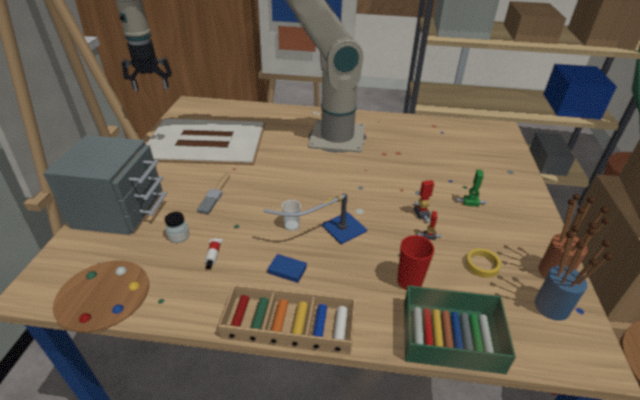

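View pics/top.png

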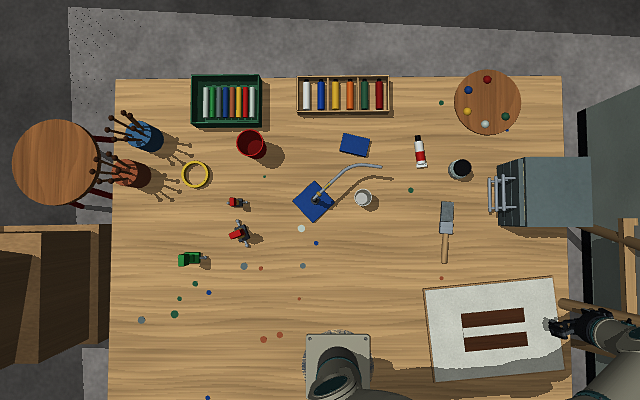

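Candidates: red A scene (425,200) / top (240,234), red B scene (432,225) / top (237,203), and green at scene (475,190) / top (190,259). B looks like the smaller red. I'll confirm in a crop, composed together with the rail.

Run:
```python
from h import *
def c(f,x,y,w,h,W,H): return cv2.resize(cv2.imread(f'pics/{f}.png')[y:y+h,x:x+w],(W,H),interpolation=cv2.INTER_CUBIC)
a=np.hstack([c('scene',410,172,50,75,200,300),c('top',215,185,75,75,300,300)])
a=np.hstack([a,c('top',290,150,100,100,300,300)])
b=c('scene',240,185,133,50,800,300)
cv2.imwrite('pics/c1.png',np.vstack([a,b]))
```

```text
(no output)
```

View pics/c1.png

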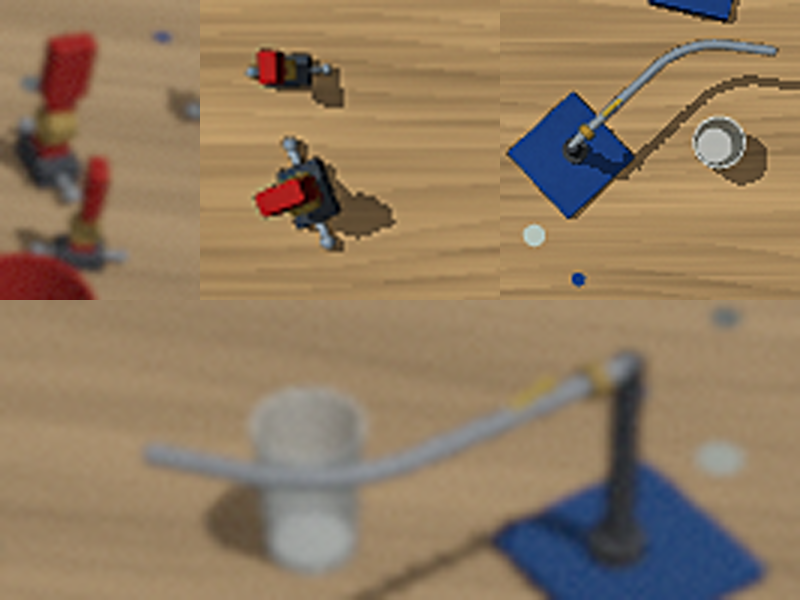

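The crop confirms it: B (scene 432,225; top 237,203) is the smaller red hanger with steel foot and pegs. The rail tip is at top (382,167) / scene (264.7,210.3).

Run:
```python
from h import *
print('tip tri',tri(('top',382,167),('scene',264.7,210.3)),'top@130',atz('top',382,167,130))
print('fin top',tri(('top',232,201.8),('scene',410+96/4,172+162/4)), atz('top',232,201.8,92))
print('pegs',atz('top',228,203,8),atz('top',246.3,202.5,8))
print('pegs scene',atz('scene',410+38/4,172+246/4,8),atz('scene',410+120/4,172+257/4,8))
print('post',atz('top',314.5,200,130),tri(('top',314.5,200),('scene',345,195.5)))
# rod centreline by colour in top
im=cv2.imread('pics/top.png').astype(int)
pts=[]
for u,v in [(776,51),(740,46),(715,45),(690,50),(660,68),(640,90),(615,107),(588,130)]:
    print(np.round(atz('top',290+(u-500)/3,150+v/3,130),1))
for n,u,v in [('clearcup',363,199),]: print(n,atz('top',u,v,0))
for n,z,u,v in [('cup_red rim',130,251,143),('chalk',22,355,145)]: print(n,atz('top',u,v,z))
```

```text
tip tri [ 628.03103872 -135.05111691  127.98186977] top@130 [ 628.0973433  -136.29870477  130.        ]
fin top [525.86265938 326.57389002  92.77933401] [525.8725785  326.31276614  92.        ]
pegs [525.20591793 357.51905387   8.        ] [526.64110733 297.00690979   8.        ]
pegs scene [526.71770398 299.90911623   8.        ] [529.57209779 359.40149225   8.        ]
post [528.95229235  68.15293239 130.        ] [528.95698055  70.72783088 125.51946786]
[ 628.1 -136.3  130. ]
[ 633.3 -100.1  130. ]
[634.5 -74.9 130. ]
[629.5 -49.7 130. ]
[611.4 -19.3 130. ]
[589.3   0.9 130. ]
[572.2  26.2 130. ]
[549.1  53.5 130. ]
clearcup [537.1219841  -87.61619535   0.        ]
cup_red rim [703.61703243 261.54300493 130.        ]
chalk [713.21072929 -61.29932408  22.        ]
```

Run:
```python
from h import *
from scipy.spatial.transform import Rotation as Ro
print('A fin',tri(('top',235,234.3),('scene',427.5,182)))
s=read_state(); F,cx,cy,R,t=cal('wrist'); T=Ro.from_euler('xyz',s['tool_rot']).as_matrix()
print('cam in tool',T.T@(-R.T@t-s['eef_pos'])); print('cam axes in tool (cols x,y,z)\n',(T.T@R.T).round(3))
```

```text
A fin [426.11744394 309.33116057 124.63215699]
cam in tool [  69.90639041    1.36521949 -142.48410231]
cam axes in tool (cols x,y,z)
 [[-0.001 -0.962 -0.273]
 [ 1.    -0.001  0.   ]
 [-0.001 -0.273  0.962]]
```

>>> move_arm:
  targets: "1 1 0 -2 0 0 6.2; 1 1 0 -3 0 0 6.2; 1 1 0 -3 0 0 6.2"

```text
clock: 0.4
eef_pos: [235.9, -608.7, 311.0]
tool_rot: [-3.138, 0.001, -0.007]
force: [1.1, -1.7, -0.5]
width: 85.4
gripper_force: 0.0
```

>>> move_arm:
  targets: "1 2 -3.6 0 0 0 0; 1 2 -3.6 0 0 0 0; 1 2 -3.6 0 0 0 0; 1 2 -3.6 0 0 0 0; 1 2 -3.6 0 0 0 0"

```text
clock: 0.82
eef_pos: [336.7, -427.9, 311.1]
tool_rot: [-3.141, 0.0, -0.001]
force: [1.0, -0.1, 0.2]
width: 85.0
gripper_force: 0.0
```

>>> move_arm:
  targets: "1 2 -3.6 0 0 0 0; 1 2 -3.6 0 0 0 0; 1 2 -3.6 0 0 0 0; 1 2 -3.6 0 0 0 0; 1 2 -3.6 0 0 0 0"

```text
clock: 1.23
eef_pos: [436.8, -248.0, 311.3]
tool_rot: [-3.142, 0.0, -0.001]
force: [1.5, 0.2, -1.7]
width: 85.2
gripper_force: 0.0
```

>>> move_arm:
  targets: "1 2 -3.6 0 0 0 0; 1 2 -3.6 0 0 0 0; 1 2 -3.6 0 0 0 0; 1 2 -3.6 0 0 0 0; 1 0 0 0 0 0 0"

```text
clock: 1.65
eef_pos: [520.4, -95.8, 311.1]
tool_rot: [-3.135, -0.003, 0.012]
force: [0.2, 1.7, 0.6]
width: 85.3
gripper_force: 0.0
```

Run:
```python
from h import *
snap('wrist','w1'); s=read_state(); print(s['eef_pos'],s['tool_rot'],s['qpos'])
print(proj('w1',[[628,-136,130],[529,68,130],[527,328,92]]))
```

```text
[ 518.27017415 -100.5188552   310.93489873] [-3.13896824e+00 -4.89237268e-04  8.59802499e-03] [ 0.14186035  0.36588975 -0.00234751  1.74789612 -0.00213521  1.02771253
 -1.42142604]
[[360.86855211  81.43267472]
 [178.07673636 172.43686819]
 [-11.17211076 166.13685767]]
```

View pics/w1.png

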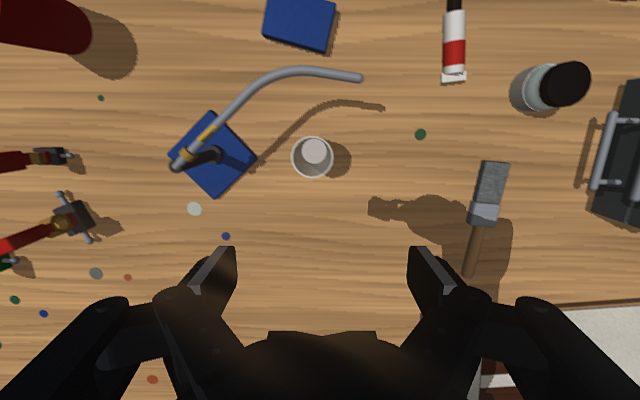

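w1 shows the whole rail: tip at (361,78), bend around (270,72), catch (207,132), collar ~(185,155). I'll fit the rail model to its grey pixels.

```bash
cat > fit.py <<'E'
from h import *
from scipy.optimize import least_squares
from scipy.spatial import cKDTree
def model(p):
    x,y,h,b=p; s=np.arange(0,50,1.); a=np.arange(0,b,.01); l=np.arange(0,89,1.)
    P=np.r_[np.c_[s,0*s],np.c_[50+90*np.sin(a),90-90*np.cos(a)],np.c_[50+90*np.sin(b)+l*np.cos(b),90-90*np.cos(b)+l*np.sin(b)]]
    return P@np.array([[np.cos(h),np.sin(h)],[-np.sin(h),np.cos(h)]])+[x,y]
def fit(f,p0,band=9):
    im=cv2.imread(f'pics/{f}.png'); hsv=cv2.cvtColor(im,cv2.COLOR_BGR2HSV)
    v,u=np.mgrid[0:400,0:640]; sat=hsv[...,1]<70
    F,cx,cy,R,t=cal(f); o=-R.T@t
    d=np.stack([(u-cx)/F,(v-cy)/F,np.ones_like(u)*1.],-1)@R
    W=(o+d*((130-o[2])/d[...,2])[...,None])[...,:2]
    p=np.array(p0,float)
    for it in range(3):
        T=cKDTree(model(p)); D=T.query(W.reshape(-1,2))[0].reshape(400,640)
        m=sat&(D<band); pts=W[m]
        def res(p):
            M=model(p); a=cKDTree(M).query(pts)[0]; b=cKDTree(pts).query(M[:-10])[0]
            return np.r_[a,2*b]
        r=least_squares(res,p,diff_step=1e-4,loss='soft_l1',f_scale=3); p=r.x
    return p,m.sum(),np.sqrt(np.mean(r.fun**2)),m
E
python3 - <<'E'
from fit import *
for f,b in [('w1',9),('top',8)]:
    p,n,e,m=fit(f,[628,-136,1.45,.85],b); print(f,p.round(3),n,e.round(2))
    h=p[2]; c=p[:2]+[50*np.cos(h)-90*np.sin(h),50*np.sin(h)+90*np.cos(h)]; print('bendc',c, 'end',model(p)[-1])
print('tip w1',atz('w1',362,78.5,130)[:2],'post',atz('w1',177,167,130)[:2])
print('B pegs',atz('w1',34,157,8),atz('w1',66,154,8))
a=m
p=fit('w1',[628,-136,1.45,.85])[0]
im=cv2.imread('pics/w1.png'); 
for q in proj('w1',np.c_[model(p),np.full(len(model(p)),130)]): cv2.circle(im,(round(q[0]*16),round(q[1]*16)),4,(0,0,255),-1,shift=4)
cv2.imwrite('pics/c2.png',cv2.resize(im[50:190,160:380],(792,504),interpolation=cv2.INTER_NEAREST))
E
```

```text
Traceback (most recent call last):
  File "fit.py", line 21, in fit
    r=least_squares(res,p,diff_step=1e-4,loss='soft_l1',f_scale=3); p=r.x
ValueError: operands could not be broadcast together with shapes (2140,) (2139,)
```

```bash
sed -i 's/a=np.arange(0,b,.01)/a=np.linspace(0,b,90)/' fit.py
python3 - <<'E'
from fit import *
for f,b in [('w1',9),('top',8)]:
    p,n,e,m=fit(f,[628,-136,1.45,.85],b); print(f,p.round(3),n,e.round(2))
    h=p[2]; c=p[:2]+[50*np.cos(h)-90*np.sin(h),50*np.sin(h)+90*np.cos(h)]; print('bendc',c, 'end',model(p)[-1])
print('tip w1',atz('w1',362,78.5,130)[:2],'post',atz('w1',177,167,130)[:2])
print('B pegs',atz('w1',34,157,8),atz('w1',66,154,8))
p=fit('w1',[628,-136,1.45,.85])[0]
im=cv2.resize(cv2.imread('pics/w1.png')[50:190,160:380],None,fx=3.6,fy=3.6,interpolation=cv2.INTER_CUBIC)
for q in proj('w1',np.c_[model(p),np.full(len(model(p)),130)])[::3]: cv2.circle(im,(round((q[0]-159.5)*3.6),round((q[1]-49.5)*3.6)),1,(0,0,255),-1)
cv2.imwrite('pics/c2.png',im)
E
```

```text
w1 [ 631.129 -137.117    1.435    0.901] 1922 2.89
bendc [548.73195871 -75.38579642] end [552.68523338  50.4250601 ]
top [ 630.029 -134.904    1.435    0.852] 193 2.76
bendc [547.63825742 -73.16439415] end [557.71900445  52.30424153]
tip w1 [ 630.86617982 -137.04431651] post [535.24946174  68.45117547]
B pegs [527.49449039 351.67645427   8.        ] [532.73557923 300.63790504   8.        ]
```

View pics/c2.png

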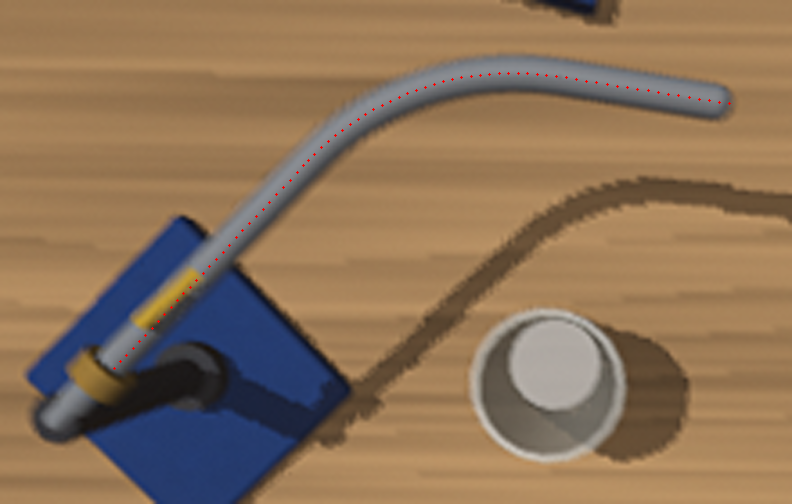

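Run:
```python
from fit import *
C=[(728,102),(650,88),(580,76),(510,73),(440,83),(370,117),(310,170),(250,237),(205,285),(165,300+0),(98,376),(60,415)]
C=[(728,102),(650,88),(580,76),(510,73),(440,83),(375,115),(315,166),(250,234),(98,378),(58,416)]
W=np.array([atz('w1',159.5+u/3.6,49.5+v/3.6,130)[:2] for u,v in C])
def res(p,free=False):
    q=model(p); l=np.arange(89,116.);h=p[2]+p[3]; M=np.r_[q,q[-1]+(l-88)[:,None]*[np.cos(h),np.sin(h)]]
    return np.r_[cKDTree(M).query(W)[0], np.linalg.norm(W[0]-p[:2]-0), np.linalg.norm(W[-1]-M[-1])*.5]
r=least_squares(res,[631,-137,1.43,.87],diff_step=1e-4); print(r.x.round(3),r.fun.round(1))
import fit as ft
o=ft.model
ft.model=lambda p:o(p)[:185]
for b in (6.5,7.5): 
  p,n,e,m=ft.fit('w1',r.x,b);print(p.round(3),n,e.round(2))
p,n,e,m=ft.fit('top',r.x,8);print(p.round(3),n,e.round(2))
```

```text
[ 631.261 -138.539    1.442    0.867] [0.2 0.6 1.  0.4 0.6 0.4 1.1 1.5 0.5 1.5 1.8 0.7]
[ 631.091 -136.62     1.435    0.909] 1690 2.74
[ 630.977 -136.665    1.433    0.915] 1696 2.76
[ 629.964 -136.801    1.432    0.859] 171 2.6
```

>>> move_arm:
  targets: "1 0.1 -3.9 0 0 0 0.4; 1 0.1 -3.9 0 0 0 0; 1 0.1 -3.9 0 0 0 0; 1 0.1 -3.9 0 0 0 0; 1 0.1 -3.9 0 0 0 0"

```text
clock: 2.12
eef_pos: [522.3, 88.9, 311.3]
tool_rot: [3.141, 0.0, -0.01]
force: [0.1, 0.5, -0.2]
width: 85.3
gripper_force: 0.0
```

>>> move_arm:
  targets: "1 0.1 -3.9 0 0 0 0; 1 0.1 -3.9 1 0 0 0; 1 0.1 -3.9 2 0 0 0; 1 0 -3.9 2 0 0 0; 1 0 -3.9 2 0 0 0"

```text
clock: 2.53
eef_pos: [527.5, 278.1, 243.6]
tool_rot: [3.141, -0.001, -0.01]
force: [1.8, -0.3, 0.2]
width: 85.5
gripper_force: 0.0
```

>>> move_arm:
  targets: "1 0 -3.7 2 0 0 0; 1 0 0 0 0 0 0; 1 0 0 0 0 0 0; 1 0 0 0 0 0 0"

```text
clock: 2.87
eef_pos: [527.9, 312.8, 224.1]
tool_rot: [3.14, 0.0, -0.009]
force: [0.4, -0.6, 0.4]
width: 85.3
gripper_force: 0.0
```

Run:
```python
from h import *
snap('wrist','w2'); s=read_state(); print(s['eef_pos'],s['tool_rot'],s['qpos'].round(2))
crop('w2',170,60,300,220,2.6,'c3')
```

```text
[528.49225499 312.29606467 224.74666927] [ 3.14000428e+00 -8.39676564e-04 -1.05435495e-02] [-0.53  0.58 -0.08  1.63  0.06  0.93 -2.21]
```

View pics/c3.png

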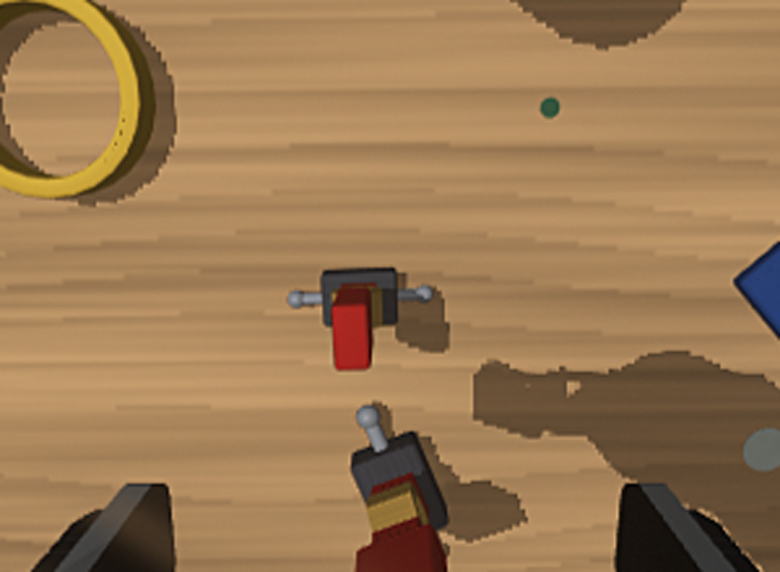

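c3 shows hanger B: pegs at (295,299) and (425,293), fin top centred at (353,338), foot centre ~(360,297).

Run:
```python
from h import *
g=lambda u,v,z:atz('w2',170+u/2.6-.3,60+v/2.6-.3,z)
a,b=g(295,299,8),g(425,293,8); print('pegs',a,b,np.linalg.norm(a-b),'yaw',np.arctan2(*( (b-a)[[0,1]]*[1,-1])))
for c in [(333,308),(371,305),(371,368),(337,370),(353,338)]: print(g(*c,92).round(1))
print('foot top corners',g(322,270,16),g(397,268,16))
s=read_state(); print(s['eef_pos'])
```

```text
pegs [529.15035248 359.58830561   8.        ] [531.41259271 296.35618154   8.        ] 63.27257893451798 yaw 0.035761502406715856
[541.8 334.2  92. ]
[542.8 320.   92. ]
[518.3 320.5  92. ]
[517.6 333.5  92. ]
[530.2 327.   92. ]
foot top corners [544.39789346 345.16057797  16.        ] [544.95834474 309.86346366  16.        ]
[528.49225499 312.29606467 224.74666927]
```

>>> move_arm:
  targets: "1 0.15 -1.5 3 0 0 -1.5; 1 0 0 4 0 0 0; 1 0 0 4 0 0 0; 1 0 0 3.3 0 0 0; 1 0 0 2 0 0 0"

```text
clock: 3.33
eef_pos: [528.8, 326.1, 59.0]
tool_rot: [3.138, 0.002, 0.015]
force: [-0.5, 0.4, 0.5]
width: 85.2
gripper_force: 0.0
```

>>> move_arm:
  targets: "1 0 0 0 0 0 0; 1 0 0 0 0 0 0"

```text
clock: 3.5
eef_pos: [529.9, 327.7, 61.8]
tool_rot: [3.14, 0.0, 0.016]
force: [-0.3, 0.5, 0.6]
width: 85.6
gripper_force: 0.0
```

>>> move_arm:
  targets: "-1 0 0 0 0 0 0; -1 0 0 0 0 0 0; -1 0 0 0 0 0 0; -1 0 0 0 0 0 0; -1 0 0 0 0 0 0"

```text
clock: 3.92
eef_pos: [529.5, 330.0, 62.5]
tool_rot: [-3.141, -0.001, 0.018]
force: [0.6, 0.1, -0.0]
width: 25.4
gripper_force: 0.0
```

>>> move_arm:
  targets: "-1 0 0 0 0 0 0; -1 0 0 0 0 0 0; -1 0 0 0 0 0 0; -1 0 0 0 0 0 0; -1 0 0 0 0 0 0"

```text
clock: 4.33
eef_pos: [529.5, 329.8, 62.2]
tool_rot: [-3.141, -0.001, 0.018]
force: [-0.8, -0.5, 6.4]
width: 13.0
gripper_force: 59.3
```

>>> move_arm:
  targets: "-1 0 0 -1 0 0 0; -1 0 0 -3 0 0 0; -1 0 0 -4 0 0 0; -1 0 0 -4 0 0 0; -1 0 0 -4 0 0 0"

```text
clock: 4.75
eef_pos: [528.3, 329.3, 223.0]
tool_rot: [3.141, 0.001, 0.019]
force: [-0.4, 0.4, -1.9]
width: 12.8
gripper_force: 58.6
```

>>> move_arm:
  targets: "-1 0 1 -2.5 0 0 0; -1 0.6 2.5 -1 0 0 0; -1 0.7 3.5 0 0 0 0; -1 0.7 4 0 0 0 0; -1 0.7 4 0 0 0 0"

```text
clock: 5.17
eef_pos: [558.4, 179.2, 256.9]
tool_rot: [-3.141, -0.0, 0.02]
force: [0.3, -0.7, -1.9]
width: 13.0
gripper_force: 58.6
```

>>> move_arm:
  targets: "-1 0.7 4 0 0 0 0; -1 0.7 4 0 0 0 0; -1 0.7 4 0 0 0 0; -1 0.7 4 0 0 0 0; -1 0.7 4 0 0 0 0"

```text
clock: 5.58
eef_pos: [597.0, -21.0, 256.6]
tool_rot: [-3.141, 0.001, 0.019]
force: [0.5, -0.1, -1.8]
width: 13.1
gripper_force: 58.6
```

>>> move_arm:
  targets: "-1 0.7 4 0 0 0 0; -1 0.7 4 0 0 0 0; -1 0.7 4 0 0 0 0; -1 0.6 3 0 0 0 0; -1 0.3 1.5 0 0 0 0"

```text
clock: 6.0
eef_pos: [629.6, -190.2, 256.2]
tool_rot: [3.138, 0.001, 0.012]
force: [0.9, -1.0, -1.5]
width: 13.4
gripper_force: 58.7
```

>>> move_arm:
  targets: "-1 0 0 0 0 0 -4; -1 0 0 0 0 0 -7; -1 0 0 0 0 0 -7; -1 0 0 0 0 0 -7; -1 0 0 0 0 0 -7"

```text
clock: 6.42
eef_pos: [630.1, -182.5, 256.3]
tool_rot: [-3.14, 0.0, 0.584]
force: [-0.1, 0.6, -2.3]
width: 12.9
gripper_force: 58.7
```

>>> move_arm:
  targets: "-1 0 0 0 0 0 -7; -1 0 0 0 0 0 -7; -1 0 0 0 0 0 -7; -1 0 0 0 0 0 -7; -1 0 0 0 0 0 -7"

```text
clock: 6.83
eef_pos: [630.1, -182.6, 256.4]
tool_rot: [-3.14, -0.0, 1.195]
force: [-0.9, 0.8, -2.5]
width: 12.7
gripper_force: 58.7
```

>>> move_arm:
  targets: "-1 0 0 0 0 0 -7; -1 0 0 0 0 0 -7; -1 0 0 0 0 0 0; -1 0 0 0 0 0 0; -1 0 0 0 0 0 0"

```text
clock: 7.25
eef_pos: [630.3, -183.2, 256.4]
tool_rot: [-3.141, -0.0, 1.429]
force: [0.1, 0.0, -1.7]
width: 13.1
gripper_force: 58.7
```

Run:
```python
from h import *
snap('wrist','w3'); s=read_state(); print(s['eef_pos'],s['tool_rot'])
q=proj('w3',[[631,-137,130],[638,-88,130],[555,52,130]]); print(q)
x,y=int(q[0][0])-110,max(0,int(q[0][1])-190)
print(x,y); crop('w3',x,y,220,220,2.7,'c4')
```

```text
[ 630.34108091 -183.22796275  256.48158483] [-3.14124650e+00  3.38061904e-06  1.42990646e+00]
[[313.98932071 142.563466  ]
 [313.53343489  84.99237951]
 [176.49633706 -95.50800263]]
203 0
```

View pics/c4.png

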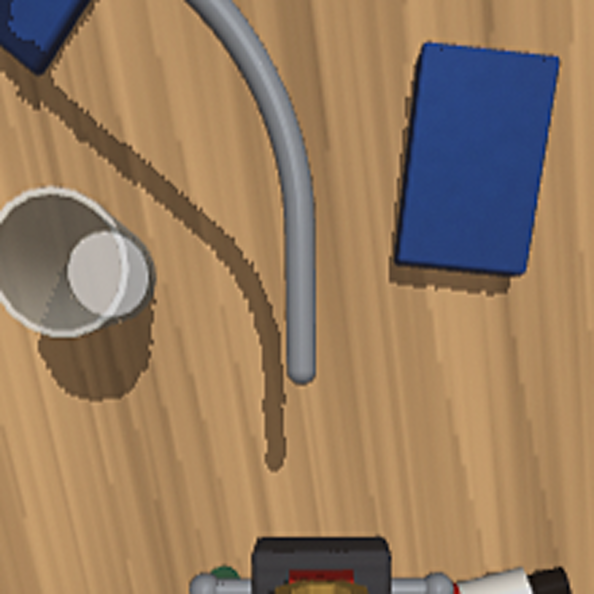

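c4: rod axis at (302,370) and (299.5,230), tip end (301.5,384). Foot front edge runs (255,540)–(388,540), pegs (204,586) and (438,584).

Run:
```python
from h import *
s=read_state(); e=s['eef_pos']; y=s['tool_rot'][2]
g=lambda u,v,z:atz('w3',203+u/2.7-.3,v/2.7-.3,z)
a,b,t=g(302,370,130),g(299.5,230,130),g(301.5,384,130)
d=b-a; h=np.arctan2(d[1],d[0]); print('axis',a,b,'heading',h,'tip',t)
n=np.array([np.sin(y),-np.cos(y)]) # tool y
X=np.array([np.cos(y),np.sin(y)])
for nm,P in [('tip',t),('a',a),('b',b),('foot',g(321.5,540,e[2]-46)),('peg1',g(204,586,e[2]-54)),('peg2',g(438,584,e[2]-54))]:
    print(nm,'toolx',(P[:2]-e[:2])@X,'tooly',(P[:2]-e[:2])@n)
print('cam tooly',(ray('w3',0,0)[0][:2]-e[:2])@n)
```

```text
axis [ 632.29416428 -131.88051236  130.        ] [638.09302818 -87.92503603 130.        ] heading 1.4396279398904153 tip [ 631.43031736 -136.475099    130.        ]
tip toolx 46.4425648995614 tooly -5.486790515333704
a toolx 51.112930775913426 tooly -5.276694303119814
b toolx 95.44717210786519 tooly -5.7077021069387275
foot toolx 14.26666546273452 tooly 1.1560975393258286
peg1 toolx -0.7802657537739561 tooly -30.307720975966678
peg2 toolx -0.34539117568789646 tooly 32.31277734863049
cam tooly 0.9662705694363112
```

>>> move_arm:
  targets: "-1 0 -0.65 1.8 0 0 -0.5; -1 0 0 3 0 0 0; -1 0 0 3 0 0 0; -1 0 0 2 0 0 0; -1 0 0 0 0 0 0"

```text
clock: 7.72
eef_pos: [620.5, -182.1, 153.8]
tool_rot: [-3.132, -0.0, 1.44]
force: [-1.0, -0.1, -1.5]
width: 12.8
gripper_force: 58.8
```

>>> move_arm:
  targets: "-1 0 0 0 0 0 0; -1 0 0 0 0 0 0; -1 0 0 0 0 0 0"

```text
clock: 7.97
eef_pos: [625.6, -182.6, 160.6]
tool_rot: [3.138, 0.0, 1.44]
force: [0.1, 0.1, -2.1]
width: 13.5
gripper_force: 58.8
```

Run:
```python
from h import *
snap('wrist','w4'); s=read_state(); print(s['eef_pos'],s['tool_rot'],s['force'])
crop('w4',220,60,200,170,4,'c5a'); im=cv2.imread('pics/c5a.png'); cv2.imwrite('pics/c5.png',im[:600])
```

```text
[ 625.41007782 -182.71969831  160.50987908] [3.13804090e+00 3.77548791e-04 1.44040077e+00] [-0.20382423 -0.34408719 -2.06538917]
```

View pics/c5.png

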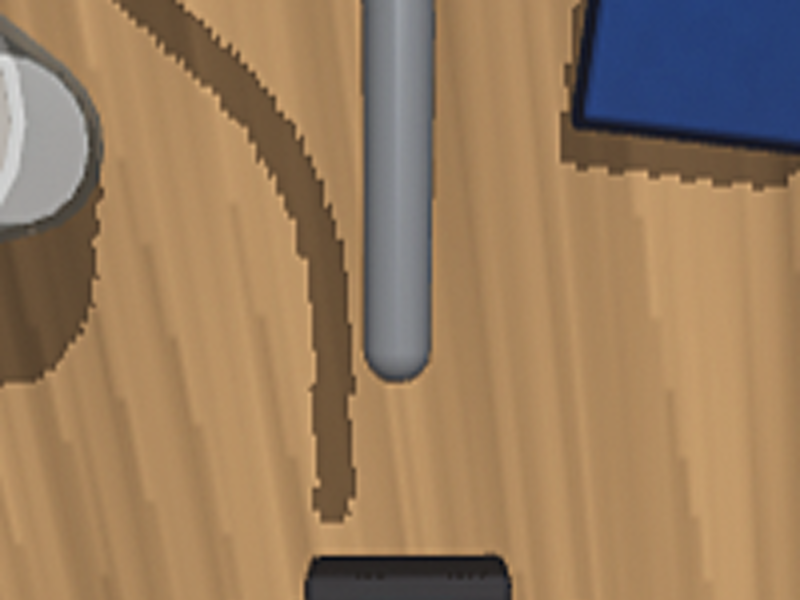

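c5: rod axis (398,340)/(399,60), tip end (398,380), foot front top edge centred (409,558).

Run:
```python
from h import *
s=read_state(); e=s['eef_pos']; y=s['tool_rot'][2]
g=lambda u,v,z:atz('w4',220+u/4-.4,60+v/4-.4,z)
n=np.array([np.sin(y),-np.cos(y)]); X=np.array([np.cos(y),np.sin(y)])
for nm,P in [('tip',g(398,380,130)),('a',g(398,340,130)),('b',g(399,60,130)),('foot',g(409,558,e[2]-46))]:
    print(nm,P.round(1),'toolx',(P[:2]-e[:2])@X,'tooly',(P[:2]-e[:2])@n)
```

```text
tip [ 631.4 -136.3  130. ] toolx 46.837463982002504 tooly -0.08829782281270404
a [ 632.2 -130.4  130. ] toolx 52.74921800981336 tooly -0.06641506617113446
b [637.5 -92.3 130. ] toolx 91.20375171820754 tooly 0.21513142310760536
foot [ 628.9 -168.4  114.5] toolx 14.674956061043542 tooly 1.6175140250915385
```

>>> move_arm:
  targets: "-1 1.0 -0.13 0.23 0 0 0; -1 1.5 0 0 0 0 0; -1 0.5 0 0 0 0 0; -1 0 0 0 0 0 0; -1 0 0 0 0 0 0"

```text
clock: 8.43
eef_pos: [627.0, -151.4, 156.5]
tool_rot: [3.141, -0.0, 1.443]
force: [-1.2, -0.5, -1.8]
width: 13.0
gripper_force: 58.8
```

Run:
```python
from h import *
s=read_state(); print(s['eef_pos'],s['tool_rot'],s['force'],s['torque'])
```

```text
[ 626.95712503 -151.42172033  156.45735329] [ 3.14124685e+00 -5.02614762e-05  1.44297319e+00] [-1.17197797 -0.52452815 -1.7848459 ] [-0.03657556  0.01814501  0.05801386]
```

>>> move_arm:
  targets: "-1 0 0 0 0 0 0; -1 0 0 0 0 0 0; -1 0 0 0 0 0 0"

```text
clock: 8.68
eef_pos: [626.5, -153.5, 156.1]
tool_rot: [-3.142, 0.0, 1.44]
force: [0.3, -0.7, -2.1]
width: 13.3
gripper_force: 58.8
```

```bash
cat >> h.py <<'E'
TIP=np.array([631.4,-136.4]);H=1.441
def st(b=.87):
    s=read_state(); e=s['eef_pos']; y=s['tool_rot'][2]; c,sn=np.cos(H),np.sin(H)
    d=e[:2]-TIP; r=np.array([d@[c,sn],d@[-sn,c]])
    f=s['force']; print('t',round(s['clock'],2),'rail xy',r.round(1),'z',e[2].round(1),'relyaw',round(y-H,4),'rot',s['tool_rot'].round(4),
     'F railframe',np.round([f[0]*c+f[1]*sn,-f[0]*sn+f[1]*c,f[2]],1),'F tool',np.round([f[0]*np.cos(y)+f[1]*np.sin(y),f[0]*np.sin(y)-f[1]*np.cos(y),-f[2]],1),'T',s['torque'].round(2),'w',round(s['width'],1))
    return s,r
E
python3 -c "
from h import *
st()"
```

```text
t 8.68 rail xy [-17.6   2.6] z 156.1 relyaw -0.0012 rot [-3.1415e+00  4.0000e-04  1.4398e+00] F railframe [-0.6 -0.4 -2.1] F tool [-0.6  0.4  2.1] T [-0.02  0.    0.01] w 13.3
```

>>> move_arm:
  targets: "-1 0 0.1 -0.2 0 0 0; -1 0 0 0 0 0 0; -1 0 0 0 0 0 0; -1 0 0 0 0 0 0; -1 0 0 0 0 0 0"

```text
clock: 9.1
eef_pos: [627.6, -152.9, 158.2]
tool_rot: [-3.142, -0.0, 1.441]
force: [0.0, -0.6, -1.2]
width: 12.8
gripper_force: 58.8
```

```bash
python3 -c "
from h import *
snap('wrist','w5');st();st()
im=cv2.imread('pics/w5.png')[130:270,230:410]; cv2.imwrite('pics/c6.png',cv2.resize(im,None,fx=4,fy=4,interpolation=cv2.INTER_CUBIC))"
```

```text
t 9.15 rail xy [-16.8   1.7] z 158.1 relyaw -0.0002 rot [-3.1415 -0.      1.4408] F railframe [ 0.7 -0.2 -2.5] F tool [0.7 0.2 2.5] T [-0.04  0.01 -0.  ] w 13.1
t 9.15 rail xy [-16.8   1.7] z 158.1 relyaw -0.0002 rot [-3.1415 -0.      1.4408] F railframe [ 0.7 -0.2 -2.5] F tool [0.7 0.2 2.5] T [-0.04  0.01 -0.  ] w 13.1
```

View pics/c6.png

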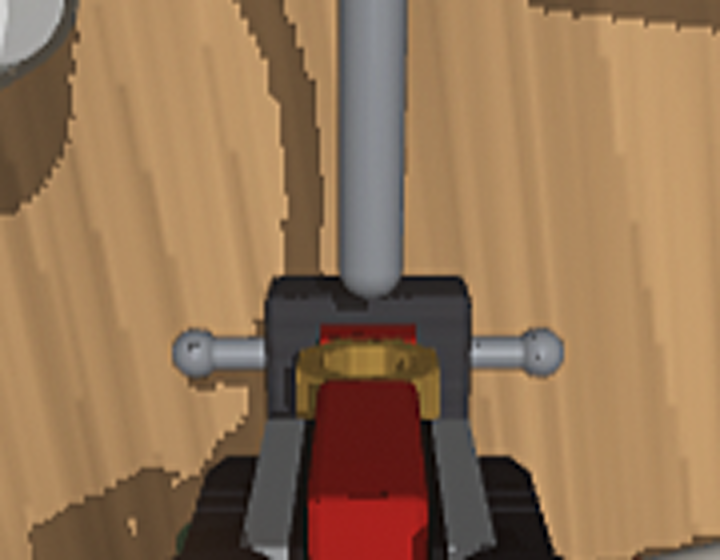

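Rod axis (372,270) is within ~0.5 mm of the bushing centre (368.5,365), so it's well aligned. Threading gently now.

>>> move_arm:
  targets: "-1 0.5 0.04 0 0 0 0; -1 0.5 0 0 0 0 0; -1 0.4 0 0 0 0 0; -1 0 0 0 0 0 0; -1 0 0 0 0 0 0"

```text
clock: 9.57
eef_pos: [630.0, -138.2, 158.2]
tool_rot: [3.142, -0.0, 1.442]
force: [0.4, -0.6, -1.6]
width: 13.2
gripper_force: 58.8
```

```bash
python3 -c "
from h import *
st()"
```

```text
t 9.57 rail xy [-1.9  1.2] z 158.2 relyaw 0.001 rot [ 3.1415e+00 -2.0000e-04  1.4420e+00] F railframe [-0.5 -0.5 -1.6] F tool [-0.5  0.5  1.6] T [-0.02 -0.02  0.03] w 13.2
```

>>> move_arm:
  targets: "-1 0.4 0 0 0 0 0; -1 0.4 0 0 0 0 0; -1 0.4 0 0 0 0 0; -1 0 0 0 0 0 0; -1 0 0 0 0 0 0"

```text
clock: 9.98
eef_pos: [631.5, -126.5, 158.2]
tool_rot: [3.141, -0.0, 1.442]
force: [-0.5, -0.4, -1.3]
width: 13.1
gripper_force: 58.8
```

```bash
python3 -c "
from h import *
st()"
```

```text
t 9.98 rail xy [9.8 1.2] z 158.2 relyaw 0.0007 rot [ 3.1414e+00 -2.0000e-04  1.4417e+00] F railframe [-0.4  0.4 -1.3] F tool [-0.4 -0.4  1.3] T [-0.04  0.03 -0.06] w 13.1
```

>>> move_arm:
  targets: "-1 0.5 0 0 0 0 0; -1 0.5 0 0 0 0 0; -1 0.5 0 0 0 0 0; -1 0.5 0 0 0 0 0; -1 0 0 0 0 0 0"

```text
clock: 10.4
eef_pos: [634.3, -105.0, 158.3]
tool_rot: [3.141, -0.001, 1.443]
force: [0.9, 1.2, -1.8]
width: 13.2
gripper_force: 58.8
```

```bash
python3 -c "
from h import *
st()"
```

```text
t 10.4 rail xy [31.5  1.2] z 158.3 relyaw 0.002 rot [ 3.1414e+00 -1.5000e-03  1.4430e+00] F railframe [ 1.3 -0.8 -1.8] F tool [1.3 0.8 1.8] T [ 0.   -0.04 -0.02] w 13.2
```

>>> move_arm:
  targets: "-1 0.5 0 0 0 0 0; -1 0.5 0 0 0 0 0; -1 0.5 0 0 0 0 0; -1 0.2 0 0 0 0 0; -1 0 0 0 0 0 0"

```text
clock: 10.82
eef_pos: [636.4, -89.2, 158.2]
tool_rot: [3.141, -0.001, 1.442]
force: [0.0, 0.6, -1.5]
width: 13.2
gripper_force: 58.8
```

```bash
python3 -c "
from h import *
st()"
```

```text
t 10.82 rail xy [47.4  1.2] z 158.2 relyaw 0.0011 rot [ 3.1415e+00 -6.0000e-04  1.4421e+00] F railframe [ 0.6  0.1 -1.5] F tool [ 0.6 -0.1  1.5] T [-0.05  0.03  0.07] w 13.2
```

```bash
cat > leg.py <<'E'
from h import *
import sys
def leg(f):
    im=cv2.imread(f'pics/{f}.png'); S=cv2.cvtColor(im,cv2.COLOR_BGR2HSV)[...,1].astype(np.float32)
    c,s=np.cos(H),np.sin(H); Rm=np.array([[c,-s],[s,c]])
    o=np.linspace(-14,14,113); out=[]
    for k in np.r_[np.arange(5,50,5),('a')][:-1] if 0 else list(range(10,50,10))+[-x for x in range(5,150,6)]:
        if k>0: P=np.array([k,0.]); n=np.array([0,1.])          # straight leg
        else:
            b=.87; a=-k/90
            if a<b: P=np.array([50+90*np.sin(a),90-90*np.cos(a)]); n=np.array([-np.sin(a),np.cos(a)])
            else:
                l=90*(a-b); P=np.array([50+90*np.sin(b)+l*np.cos(b),90-90*np.cos(b)+l*np.sin(b)]); n=np.array([-np.sin(b),np.cos(b)])
        W=(P+o[:,None]*n)@Rm.T+TIP; q=proj(f,np.c_[W,np.full(len(o),130.)]).astype(np.float32)
        v=cv2.remap(S,q[:,0].reshape(1,-1),q[:,1].reshape(1,-1),cv2.INTER_LINEAR)[0]
        m=(v<75)&(q[:,0]>0)&(q[:,0]<639)&(q[:,1]>0)&(q[:,1]<399)
        # longest run
        best=(0,0);i=0
        while i<len(m):
            if m[i]:
                j=i
                while j<len(m) and m[j]: j+=1
                if j-i>best[1]-best[0]: best=(i,j)
                i=j
            else: i+=1
        if best[1]-best[0]>10:
            i,j=best; print(k,'off',round((o[i]+o[j-1])/2,2),'w',round(o[j-1]-o[i],1),'px',q[56].round())
leg(sys.argv[1])
E
python3 -c "
from h import *
snap('wrist','w6')"; python3 leg.py w6; echo; python3 leg.py w1
```

```text
10 off 11.75 w 2.5 px [322. 281.]
20 off 12.5 w 3.0 px [322. 268.]
30 off 12.5 w 3.0 px [322. 254.]
40 off 11.75 w 4.5 px [322. 240.]
-5 off 0.0 w 9.5 px [322. 218.]
-11 off 0.0 w 28.0 px [321. 209.]
-17 off 4.5 w 19.0 px [319. 200.]
-23 off -0.25 w 10.0 px [317. 190.]
-29 off -0.25 w 10.0 px [314. 181.]
-35 off -0.25 w 9.5 px [311. 172.]
-41 off -0.38 w 9.8 px [306. 163.]
-47 off -0.25 w 10.0 px [301. 154.]
-53 off -0.38 w 9.8 px [296. 145.]
-59 off -0.38 w 9.8 px [290. 137.]
-65 off -0.38 w 9.8 px [283. 129.]
-71 off -0.38 w 9.8 px [275. 121.]
-77 off -0.38 w 9.8 px [267. 113.]
-83 off -0.38 w 9.8 px [259. 106.]
-89 off -0.38 w 9.8 px [250.  99.]
-95 off -0.38 w 9.8 px [242.  92.]
-101 off -0.38 w 9.8 px [233.  84.]
-107 off -0.25 w 10.0 px [224.  77.]
-113 off -0.25 w 9.5 px [215.  69.]
-119 off -0.25 w 9.5 px [206.  61.]
-125 off -0.25 w 9.5 px [196.  53.]
-131 off -7.75 w 11.5 px [187.  45.]
-137 off -7.88 w 12.2 px [177.  37.]
-143 off -7.88 w 12.2 px [168.  29.]
-149 off -6.12 w 8.8 px [158.  21.]

10 off 0.12 w 9.8 px [352.  77.]
20 off 0.25 w 9.5 px [342.  75.]
30 off 0.0 w 
[... 178 characters left out ...]
.  70.]
-29 off 0.12 w 9.8 px [286.  71.]
-35 off 0.12 w 9.8 px [281.  73.]
-41 off 0.25 w 10.0 px [275.  74.]
-47 off 0.25 w 10.0 px [270.  77.]
-53 off 0.12 w 9.8 px [265.  79.]
-59 off 0.12 w 9.8 px [260.  82.]
-65 off 0.25 w 10.0 px [255.  85.]
-71 off 0.12 w 9.8 px [251.  89.]
-77 off 0.38 w 9.8 px [247.  92.]
-83 off 0.25 w 10.0 px [243.  96.]
-89 off 0.25 w 10.0 px [239. 100.]
-95 off 0.25 w 9.5 px [235. 104.]
-101 off 0.38 w 9.8 px [231. 108.]
-107 off 0.38 w 9.8 px [227. 112.]
-113 off 0.38 w 9.8 px [223. 116.]
-119 off 0.75 w 11.0 px [220. 120.]
-125 off 0.5 w 9.5 px [216. 124.]
-137 off 4.0 w 2.5 px [208. 131.]
-143 off 3.88 w 2.8 px [205. 135.]
-149 off 12.25 w 3.5 px [201. 138.]
```

The model fits to within 0.4 mm with a bend of ≈ 0.87 rad. Starting round the bend.

>>> move_arm:
  targets: "-1 0.3 0 0 0 0 -0.5; -1 0.62 -0.02 0 0 0 -4; -1 0.62 -0.02 0 0 0 -4; -1 0.62 -0.02 0 0 0 -4; -1 0 0 0 0 0 0"

```text
clock: 11.28
eef_pos: [636.9, -67.2, 158.2]
tool_rot: [3.141, -0.001, 1.662]
force: [0.3, -0.1, -1.5]
width: 12.8
gripper_force: 58.8
```

```bash
cat >> h.py <<'E'
def path(off=1.2,b=.87):
    """error of TCP from its path: lateral (left +) and yaw, nearest arc/leg point"""
    s,r=st(); th=s['tool_rot'][2]-H
    v=r-[50,90]; a=np.arctan2(v[0],-v[1])
    if a<0: lat,ty,l=r[1],0,r[0]-50
    elif a<b: lat,ty,l=90-np.linalg.norm(v),a,90*a
    else:
        E=np.array([50+90*np.sin(b),90-90*np.cos(b)]); d=r-E; l=d@[np.cos(b),np.sin(b)]; lat,ty=d@[-np.sin(b),np.cos(b)],b
        print('leg dist',l.round(1),'to centre',np.linalg.norm(v).round(1))
    print('arc/leg s',round(l,1),'left err',round(lat-off,2),'yaw err deg',round(np.degrees(th-ty),2))
E
python3 -c "
from h import *
path()"
```

```text
t 11.28 rail xy [69.4  3.5] z 158.2 relyaw 0.2214 rot [ 3.1414e+00 -1.5000e-03  1.6624e+00] F railframe [-0.1 -0.3 -1.5] F tool [-0.1  0.2  1.5] T [0.08 0.01 0.04] w 12.8
arc/leg s 19.8 left err 0.13 yaw err deg 0.08
```

>>> move_arm:
  targets: "-1 0.62 -0.02 0 0 0 -4; -1 0.62 -0.02 0 0 0 -4; -1 0.62 -0.02 0 0 0 -4; -1 0.62 -0.02 0 0 0 -4; -1 0 0 0 0 0 0"

```text
clock: 11.7
eef_pos: [631.1, -43.7, 158.2]
tool_rot: [3.142, -0.001, 1.939]
force: [0.1, 0.9, -1.0]
width: 12.9
gripper_force: 58.8
```

```bash
python3 -c "
from h import *
path()"
```

```text
t 11.7 rail xy [91.9 12.3] z 158.2 relyaw 0.4984 rot [ 3.1416e+00 -1.1000e-03  1.9394e+00] F railframe [ 0.9  0.  -1. ] F tool [0.8 0.4 1. ] T [0.08 0.03 0.02] w 12.9
arc/leg s 44.5 left err 0.54 yaw err deg 0.21
```

>>> move_arm:
  targets: "-1 0.64 0.02 0 0 0 -4.1; -1 0.64 0 0 0 0 -4.1; -1 0.64 -0.02 0 0 0 -4.1; -1 0.64 -0.02 0 0 0 -4.1; -1 0 0 0 0 0 0"

```text
clock: 12.12
eef_pos: [619.2, -21.6, 158.2]
tool_rot: [3.142, -0.001, 2.224]
force: [0.2, 0.3, -1.5]
width: 13.3
gripper_force: 58.8
```

```bash
python3 -c "
from h import *
path()"
```

```text
t 12.12 rail xy [112.3  27. ] z 158.2 relyaw 0.7832 rot [ 3.1416e+00 -8.0000e-04  2.2242e+00] F railframe [ 0.4 -0.2 -1.5] F tool [0.1 0.4 1.5] T [ 0.09  0.01 -0.01] w 13.3
arc/leg s 70.2 left err 0.22 yaw err deg 0.2
```

>>> move_arm:
  targets: "-1 0.8 -0.02 0 0 0 -4.8; -1 0.6 0.01 0 0 0 0; -1 0.6 0 0 0 0 0; -1 0.6 0 0 0 0 0; -1 0 0 0 0 0 0"

```text
clock: 12.53
eef_pos: [601.5, -1.5, 158.3]
tool_rot: [-3.141, -0.001, 2.307]
force: [-0.1, 0.4, -0.9]
width: 13.3
gripper_force: 58.9
```

```bash
python3 -c "
from h import *
path()"
```

```text
t 12.53 rail xy [129.9  47.1] z 158.3 relyaw 0.8665 rot [-3.1410e+00 -8.0000e-04  2.3075e+00] F railframe [ 0.4  0.1 -0.9] F tool [0.3 0.2 0.9] T [ 0.06  0.   -0.01] w 13.3
leg dist 18.7 to centre 90.7
arc/leg s 18.7 left err 0.05 yaw err deg -0.2
```

>>> move_arm:
  targets: "-1 0.6 0 0 0 0 0; -1 0.6 0 0 0 0 0; -1 0.5 0 0 0 0 0; -1 0 0 0 0 0 0"

```text
clock: 12.87
eef_pos: [590.0, 11.3, 158.2]
tool_rot: [-3.141, -0.001, 2.31]
force: [-1.4, 0.5, -1.3]
width: 13.3
gripper_force: 58.9
```

```bash
python3 -c "
from h import *
path()"
```

```text
t 12.87 rail xy [141.1  60.1] z 158.2 relyaw 0.8685 rot [-3.1411e+00 -9.0000e-04  2.3095e+00] F railframe [ 0.4  1.5 -1.3] F tool [ 1.4 -0.7  1.3] T [ 0.02 -0.02  0.01] w 13.3
leg dist 35.9 to centre 95.9
arc/leg s 35.9 left err -0.09 yaw err deg -0.09
```

>>> move_arm:
  targets: "-1 0.3 0 0 0 0 0; -1 0.3 0 0 0 0 0; -1 0.3 0 0 0 0 0; -1 0.3 0 0 0 0 0; -1 0 0 0 0 0 0"

```text
clock: 13.28
eef_pos: [582.6, 19.6, 158.2]
tool_rot: [-3.142, -0.001, 2.309]
force: [-0.7, 0.4, -1.8]
width: 13.0
gripper_force: 58.9
```

```bash
python3 -c "
from h import *
path()"
```

```text
t 13.28 rail xy [148.4  68.6] z 158.2 relyaw 0.868 rot [-3.1416e+00 -5.0000e-04  2.3090e+00] F railframe [ 0.3  0.8 -1.8] F tool [ 0.8 -0.3  1.8] T [-0.01  0.06  0.04] w 13.0
leg dist 47.1 to centre 100.7
arc/leg s 47.1 left err -0.18 yaw err deg -0.11
```

>>> move_arm:
  targets: "-1 0.2 -0.01 0 0 0 0; -1 0.2 0 0 0 0 0; -1 0.2 0 0 0 0 0; -1 0.2 0 0 0 0 0; -1 0 0 0 0 0 0"

```text
clock: 13.7
eef_pos: [577.9, 25.1, 158.6]
tool_rot: [3.141, 0.001, 2.308]
force: [0.2, -0.3, 1.8]
width: 13.1
gripper_force: 59.1
```

```bash
python3 -c "
from h import *
path()"
```

```text
t 13.7 rail xy [153.2  74. ] z 158.6 relyaw 0.8674 rot [3.1407e+00 6.0000e-04 2.3084e+00] F railframe [-0.3 -0.3  1.8] F tool [-0.4 -0.1 -1.8] T [ 0.01 -0.11  0.08] w 13.1
leg dist 54.3 to centre 104.5
arc/leg s 54.3 left err -0.41 yaw err deg -0.15
```

>>> move_arm:
  targets: "-1 0.2 0 0 0 0 0; -1 0.2 0 0 0 0 0; -1 0.2 0 0 0 0 0; -1 0 0 0 0 0 0"

```text
clock: 14.03
eef_pos: [573.4, 29.8, 158.4]
tool_rot: [3.141, -0.0, 2.309]
force: [-0.3, -0.6, 1.9]
width: 13.0
gripper_force: 59.1
```

```bash
python3 -c "
from h import *
path()"
```

```text
t 14.03 rail xy [157.3  79. ] z 158.4 relyaw 0.8677 rot [ 3.1412e+00 -2.0000e-04  2.3087e+00] F railframe [-0.7  0.2  1.9] F tool [-0.3 -0.6 -1.9] T [ 0.01 -0.11  0.02] w 13.0
leg dist 60.8 to centre 107.8
arc/leg s 60.8 left err -0.25 yaw err deg -0.13
```

>>> move_arm:
  targets: "-1 0.3 -0.02 0 0 0 0; -1 0.3 0 0 0 0 0; -1 0.3 0 0 0 0 0; -1 0.3 0 0 0 0 0; -1 0 0 0 0 0 0"

```text
clock: 14.45
eef_pos: [564.4, 39.3, 158.2]
tool_rot: [-3.142, -0.001, 2.31]
force: [0.5, 0.5, 1.9]
width: 13.0
gripper_force: 59.3
```

```bash
python3 -c "
from h import *
path()"
```

```text
t 14.45 rail xy [165.6  89.2] z 158.2 relyaw 0.8687 rot [-3.1415e+00 -1.4000e-03  2.3097e+00] F railframe [ 0.6 -0.4  1.9] F tool [ 0.1  0.7 -1.9] T [ 0.24  0.05 -0.01] w 13.0
leg dist 73.9 to centre 115.6
arc/leg s 73.9 left err -0.06 yaw err deg -0.08
```

>>> move_arm:
  targets: "-1 0.2 0 0 0 0 0; -1 0.2 0 0 0 0 0; -1 0.1 0 0 0 0 0; -1 0 0 0 0 0 0; -1 0 0 0 0 0 0"

```text
clock: 14.87
eef_pos: [561.8, 42.0, 158.2]
tool_rot: [3.141, -0.0, 2.308]
force: [0.5, 0.6, 2.3]
width: 12.9
gripper_force: 59.3
```

```bash
python3 -c "
from h import *
path()"
```

```text
t 14.87 rail xy [167.9  92.1] z 158.2 relyaw 0.8674 rot [ 3.1415e+00 -5.0000e-04  2.3084e+00] F railframe [ 0.7 -0.4  2.3] F tool [ 0.1  0.8 -2.3] T [ 0.26 -0.14 -0.02] w 12.9
leg dist 77.6 to centre 117.9
arc/leg s 77.6 left err 0.05 yaw err deg -0.15
```

Catch is still down (vertical force +2.3). Small steps now, watching for the spring-up.

>>> move_arm:
  targets: "-1 0.1 0 0 0 0 0; -1 0 0 0 0 0 0; -1 0 0 0 0 0 0"

```text
clock: 15.12
eef_pos: [561.3, 42.5, 158.2]
tool_rot: [3.141, -0.0, 2.308]
force: [0.3, 0.8, 1.9]
width: 12.8
gripper_force: 59.3
```

>>> move_arm:
  targets: "-1 0.1 0 0 0 0 0; -1 0 0 0 0 0 0; -1 0 0 0 0 0 0"

```text
clock: 15.37
eef_pos: [560.6, 43.1, 158.2]
tool_rot: [3.142, 0.0, 2.308]
force: [1.3, 0.6, 2.4]
width: 13.2
gripper_force: 59.3
```

```bash
python3 -c "
from h import *
path()"
```

```text
t 15.37 rail xy [168.8  93.4] z 158.2 relyaw 0.8672 rot [3.1416 0.     2.3082] F railframe [ 0.7 -1.2  2.4] F tool [-0.4  1.3 -2.4] T [ 0.08 -0.18  0.  ] w 13.2
leg dist 79.2 to centre 118.9
arc/leg s 79.2 left err 0.17 yaw err deg -0.16
```

>>> move_arm:
  targets: "-1 0.1 0 0 0 0 0; -1 0 0 0 0 0 0; -1 0 0 0 0 0 0"

```text
clock: 15.62
eef_pos: [559.8, 44.0, 158.2]
tool_rot: [-3.141, -0.0, 2.308]
force: [0.5, 0.8, 2.0]
width: 13.2
gripper_force: 59.3
```

>>> move_arm:
  targets: "-1 0.08 0 0 0 0 0; -1 0 0 0 0 0 0; -1 0 0 0 0 0 0"

```text
clock: 15.87
eef_pos: [558.6, 44.7, 157.6]
tool_rot: [-3.14, -0.001, 2.309]
force: [-1.0, 1.4, -1.4]
width: 13.1
gripper_force: 58.9
```

```bash
python3 -c "
from h import *
path()"
```

```text
t 15.87 rail xy [170.1  95.7] z 157.6 relyaw 0.8675 rot [-3.1404e+00 -1.3000e-03  2.3085e+00] F railframe [ 1.2  1.2 -1.4] F tool [1.7 0.2 1.4] T [0.33 0.07 0.01] w 13.1
leg dist 81.8 to centre 120.2
arc/leg s 81.8 left err 0.65 yaw err deg -0.14
```

The catch has sprung up: vertical force dropped back to the hanger's weight. I'll take a little more margin, lower it onto the rod, then release.

>>> move_arm:
  targets: "-1 0.12 0 0 0 0 0; -1 0 0 0 0 0 0; -1 0 0 0.1 0 0 0; -1 0 0 0.07 0 0 0; -1 0 0 0 0 0 0"

```text
clock: 16.28
eef_pos: [558.9, 45.4, 156.5]
tool_rot: [3.141, 0.0, 2.308]
force: [0.7, 0.8, -1.2]
width: 13.2
gripper_force: 59.1
```

```bash
python3 -c "
from h import *
path();snap('wrist','w7')
im=cv2.imread('pics/w7.png')[90:290,200:440]; cv2.imwrite('pics/c7.png',cv2.resize(im,None,fx=3,fy=3,interpolation=cv2.INTER_CUBIC))"
```

```text
t 16.28 rail xy [170.9  95.4] z 156.5 relyaw 0.8672 rot [3.1410e+00 2.0000e-04 2.3082e+00] F railframe [ 0.9 -0.6 -1.2] F tool [0.1 1.1 1.2] T [ 0.17 -0.21 -0.  ] w 13.2
leg dist 82.1 to centre 121.1
arc/leg s 82.1 left err -0.15 yaw err deg -0.16
```

>>> move_arm:
  targets: "-1 0 0 0.04 0 0 0; -1 0 0 0 0 0 0; 0 0 0 0 0 0 0; 0 0 0 0 0 0 0; 0 0 0 0 0 0 0"

```text
clock: 16.75
eef_pos: [558.3, 45.0, 156.0]
tool_rot: [-3.141, -0.0, 2.308]
force: [0.2, -0.1, -0.7]
width: 42.5
gripper_force: 0.0
```

>>> move_arm:
  targets: "0 0 0 0 0 0 0; 0 0 0 -1 0 0 0; 0 0 0 -2 0 0 0; 0 0 0 -3 0 0 0; 0 0 0 -4 0 0 0"

```text
clock: 17.17
eef_pos: [556.9, 44.9, 255.8]
tool_rot: [-3.138, -0.003, 2.309]
force: [0.4, 0.6, -1.0]
width: 42.8
gripper_force: 0.0
```

>>> move_arm:
  targets: "0 0 0 -4 0 0 0; 0 -1 0 -3 0 0 0; 0 0 0 0 0 0 0; 0 0 0 0 0 0 0; 0 0 0 0 0 0 0"

```text
clock: 17.58
eef_pos: [564.7, 37.7, 326.0]
tool_rot: [-3.141, -0.0, 2.308]
force: [-0.1, -0.4, -0.4]
width: 42.9
gripper_force: 0.0
```

```bash
python3 -c "
from h import *
st();snap('wrist','w7');snap('scene','s7')
B=np.array([TIP[0]+50*np.cos(H)-90*np.sin(H),TIP[1]+50*np.sin(H)+90*np.cos(H),130]);print('bend c',B)
q=proj('w7',[[560,44,130]])[0];p=proj('s7',[[560,44,130]])[0];print(q,p)
x,y=int(q[0])-60,int(q[1])-75
a=cv2.resize(cv2.imread('pics/w7.png')[max(0,y):max(0,y)+150,x:x+120],(480,600),interpolation=cv2.INTER_CUBIC)
x2,y2=int(p[0])-30,int(p[1])-38
b=cv2.resize(cv2.imread('pics/s7.png')[y2:y2+113,x2:x2+60],(320,600),interpolation=cv2.INTER_CUBIC)
print(x,max(0,y),x2,y2);cv2.imwrite('pics/c8.png',np.hstack([a,b]))"
```

```text
t 17.58 rail xy [164.   88.7] z 326.0 relyaw 0.8671 rot [-3.1407e+00 -2.0000e-04  2.3081e+00] F railframe [-0.5  0.  -0.4] F tool [-0.3 -0.3  0.4] T [-0.    0.03  0.02] w 42.9
bend c [548.62866441 -75.17168951 130.        ]
[322.5072015  169.56858509] [333.52876054 200.21724617]
262 94 303 162
```

View pics/c8.png

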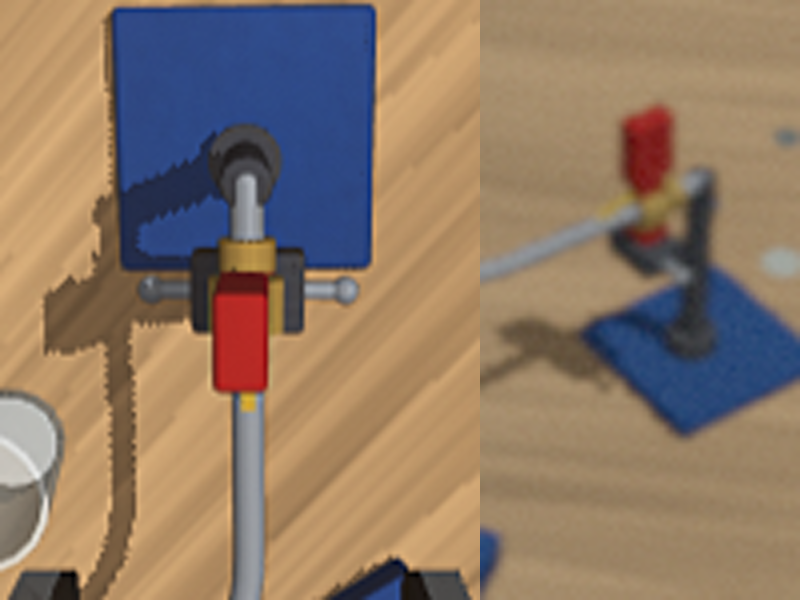

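The picture shows the hanger upright on the far leg, right by the brass collar (248,255 in c8), with the yellow catch tip showing behind the fin and pegs at (151,290) and (346,291). I'll check the distance, then hand in.

```bash
python3 -c "
from h import *
g=lambda u,v,z:atz('w7',262+u/4-.4,94+v/4-.4,z)
B=np.array([548.6,-75.2])
P=(g(151,290,102)+g(346,291,102))/2; print(P,'dist',np.linalg.norm(P[:2]-B))
P=g(241,361,186); print('fin top',P,np.linalg.norm(P[:2]-B))
"
```

```text
[561.65734984  44.61631441 102.        ] dist 120.52569678109356
fin top [562.44558155  40.09404918 186.        ] 116.1224263675891
```

```bash
python3 -c "
from h import *
print(order.finish_job())"
```

```text
the job is handed in; nothing more can be done
None
```

The red hanger hangs upright on the far leg, about 120.5 mm from the bend centre against a target of 120. The catch reads as sprung up behind it, the gripper is clear, and the job is handed in; the hand-in returned no verdict.

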